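Click the sliding stop into its notch and push the board up to it

TASK

With the fingertips, push the sliding aluminium stop along its rail towards the wooden board until its spring pin drops into the notch of the index bar, and do not push it on past the notch. Then push the board along its lane until its end rests against the stop, gently enough that the stop stays in its notch. Only push: pick nothing up, and leave the tin, the tape and the brush where they are.

Things in the scene. Friction and masses are not known exactly. Their poses are not given: they have to be found in the camera images.
- jig: Fixed plywood bed, 175 (x) by 600 (y) by 18 mm, pose varies. Origin on the table, under the lane's middle. The lane runs along y, floor at z = 18 mm, x = -47 to +47 mm, ends open. At x = -67 to -47 a wooden guide strip, top z = 30 mm; at x = 47 to 87 the aluminium rail, top z = 43 mm, both 600 mm long.
- index: Dark steel index bar fixed on the rail, 10 mm wide, top z = 50 mm, with one V notch, 10 mm wide, 5 mm deep. Origin: jig's axes and height, on the lane's middle line, level in y with the notch's centre, which is 0 to 60 mm to +y of the jig's origin. A dark upright lug, 12 by 12 mm, top z = 58 mm, stands on the rail's far (+x) side level with the notch.
- stop_mid (a point): Middle of the stop's plate, on the lane's middle line, 40 mm above the table; jig's axes. Stop: aluminium carriage on the rail (36 mm in y, top 68 mm, black pin knob up to 83 mm) with a plate across the lane, 16 mm thick in y, x = -40 to +47, z = 21 to 68 mm. It starts 140 to 220 mm to +y of the jig's origin. In the notch it is level in y with the index origin.
- stop (a joint): The stop's slide, m: grows as it moves to the jig's -y, 0 at 220 mm to +y of the jig's origin, ends at 0.30. Sliding takes about 2.5 N. Its spring pin rides on the index bar; within about 5 mm of the notch it drops in some 3 mm and pulls the stop to the centre: the push force dips, then climbs, and about 15 N would push it out again.
- stop_back (a point): Middle of the plate's +y side, the side to push on: 8 mm to +y of stop_mid, 40 mm above the table.
- stop_face (a point): Middle of the plate's -y side, which looks at the board: 8 mm to -y of stop_mid; it has the jig's axes.
- board: Loose brown wooden board, 90 mm (x) by 160 mm (y) by 25 mm thick, about 0.2 kg, with two round recesses 60 mm across and 15 mm deep in its top. It lies flat in the lane on the -y side of the stop, its top 43 mm above the table; origin at the centre of its underside, y along the lane.
- board_lead (a point): Centre of the board's +y end face, which must come to rest against the stop.
- board_tail (a point): Centre of the board's -y end face, the one to push on; the lane is free for at least 55 mm behind it.
- tin: Bystander: steel finish tin, 110 mm across, 130 mm tall, standing on the table off the lane's +y end. Origin at the centre of its underside.
- tape: Bystander: roll of masking tape, 96 mm across, 25 mm tall, lying on the far (+x) side of the jig. Origin at the centre of its underside.
- brush: Bystander: paint brush lying along y on the far (+x) side of the jig, under 40 mm tall. Origin at the middle of its underside.
There are look-alikes about, which are no part of the job. There is more than one size of the board; the one meant has the size given above.

How it is judged:
By the outcome, as a careful person would: the job done as asked, in the order asked, and still so for the second after the job is handed in, with the robot touching nothing.
It also fails if it takes over 61 s, if anything falls off the work surface, if the arm or the gripper's body presses on something with over 40 N, if the wrist force passes 120 N, or if a joint passes its speed limit or range.

ROBOT

A 7-joint arm with a two-finger parallel gripper is mounted at the origin on the work surface. World frame = base frame: x ahead of the robot, y to its left, z up, the work surface at z = 0. Lengths are in m, angles in rad, forces in N, time in s.
With the tool pointing down it reaches from about 0.425 to 0.95 m from the base axis. Payload 4.7 kg.
Tool frame: the origin (TCP) lies on the centre line of the jaws, within the pads' length; the fingertips stand 11 mm ahead of it and the grasp point (between the pads) lies 8 mm behind it (arm.tips_ahead is the distance from the TCP to the fingertips, in m); y points along the fingers, x is the direction in which the jaws open and shut, and the axes are right-handed (so a half turn about y gives the same grasp; the last joint's range is limited). The gripper opens to 85 mm and grips with 20 to 120 N. Pads are 22 mm wide; open, the fingers measure 114 mm over their backs; the gripper's body (76 mm by 85 mm) begins 54 mm behind the grasp point. The pads swing forward as they close: fully open they stand 13 mm farther back than shut.
Start: joints at [-1.149, 0.469, -0.049, 1.532, 0.024, 1.141, -0.082], TCP at [0.294, 0.608, 0.242] pointing down, gripper open.
Joint ranges: [-2.59, 2.59], [-0.33, 1.99], [-1.39, 1.29], [0.1, 2.45], [-1.04, 4.18], [0.21, 1.99], [-2.66, 2.66]. Speed limits (rad/s): [2.57, 2.57, 3.14, 3.14, 3.14, 3.14, 3.14].

INTERFACE

Orientations are given as a rotation vector (axis times angle).
In Python, from cell import arm gives the robot as it stands.
- The arm moves only by the tool step_arm, never from a script. Its argument "targets" is a list of rows, each an object with "turn": the turn, a rotation vector about the tool's x, y, z in rad, a list of three; "travel": the shift along the tool's x, y, z in mm, a list of three; "claw": the gripper's target within -1 to 1 (fully open at 1, half-way at 0, shut at -1). A call has 1 to 12 rows; each row shifts and turns the pose as measured when the row begins, along the tool's axes as they then stand; what a row does not reach is not made up. A row lasts 1/8 s, in which the tool goes at most 62.5 mm and 10.7 degrees, less where a joint would pass 70% of its speed; a pose out of reach is approached as far as the arm can. A call is refused whole if a number of a shift passes 62.5 or a number of a turn 0.188, either way. A call with a gripper value outside its range is refused whole. The fingers move at their own pace and stop on an object; "newtons" is the grip in N (left out, the last holds). Time passes only in rows, so rows that do not move let the fingers close. It gives the time, the measured TCP pose, the force and the opening at its end, in the units of the state.
- arm.observe(): the state, without advancing time (a new reading comes with each control period).
- arm.capture(name): name is "side" or "top"; returns the picture (400x640x3 uint8, red, green, blue); there is no depth.
- arm.camera_params(name): a dict with "fov_y" (degrees; the focal length in pixels is half the picture's height over the tangent of half this angle, whatever the lens; pixels are square), "cx", "cy" (the principal point, pixels), "world_to_cam" (4x4, takes a point from world to camera coordinates). Camera axes: x right, y up, looking along -z (the intrinsics and any distortion apply to the point x, -y, -z); pixel columns grow to the right and rows downward; lengths in m; the calibration is good to about 2 mm. A picture is of the moment at which its call begins. camera_params takes no time and is no camera call.
- arm.finish_job(): hands the job in, once; it reports no verdict.
Trained networks look in the newest picture that a camera, given by its name, has taken for a name from the list of things; names that differ only in an ending like _2 or _b are one class to them, and where a whole thing is asked for, a point or a joint stands for the part that bears it (a point fixed in the world has none). Each returns a list of dicts, best first, with "confidence" (0 to 1); they miss things now and then, are a little off and sometimes report something else, mostly with a low value. They report only what shows in the picture. A call takes as long as a camera call. They do not tell look-alikes from the thing itself.
- arm.look_for(label, camera): "box" ([left, top, width, height] in pixels, round what is visible of it).
- arm.masks_of(label, camera): "region" (400x640 bool, what is visible of it) and "box" ([left, top, width, height] in pixels, round what is visible of it).
The state is a dict: "t": time; "joint_pos": joint angles; "joint_vel": joint speeds; "joint_torque": joint torques, N m; "position": TCP position; "tcp_rot": TCP orientation; "wrist_force": force on the tool from outside, world axes, zero at the start; "torque": the same for the moment, N m; "width": opening from 0.0 (shut) to 1.0 (fully open).
Only numpy, scipy, OpenCV 4.12 (cv2) and the standard library are available. Lean on these libraries where they do the work, as an engineer would, in place of code of your own. Each camera call takes 0.05 s, during which the arm holds its last target.

## Working session

There is one attempt and no reset: what is moved stays moved. The work goes in short steps, Python scripts to look and compute and a tool call to move; the robot and the scene stay as the last step left them, time stands still between calls to the robot, and variables do not carry over. Pictures are saved under pics/ and viewed, and the job is handed in when it is done.

Besides the shell and the picture viewer there is one more tool, called after ">>>" by a JSON object that holds its "api" and its "payload". step_arm: Moves the arm, as the interface text tells. Its arguments: {"type":"object","properties":{"targets":{"type":"array"},"newtons":{"type":"number"}},"required":["targets"]}

```bash
ls; mkdir -p pics; python3 - <<'E'
from cell import arm
import cv2
for n in ("side","top"):
    im=arm.capture(n); cv2.imwrite(f"pics/{n}0.png",im[:,:,::-1]); 
    p=arm.camera_params(n); print(n,{k:(v if k!='world_to_cam' else [list(map(lambda q:round(float(q),4),r)) for r in v]) for k,v in p.items()})
s=arm.observe(); print(s)
E
```

```text
pics
side {'fov_y': 44.13140253733545, 'cx': 324.56845606489236, 'cy': 207.5842206351813, 'world_to_cam': [[0.8883, -0.4593, -0.0003, -0.4252], [0.3183, 0.6151, 0.7213, -0.3005], [-0.3311, -0.6408, 0.6926, -1.0949], [0.0, 0.0, 0.0, 1.0]]}
top {'fov_y': 44.54038268049141, 'cx': 312.54777321285536, 'cy': 202.1252079850656, 'world_to_cam': [[-0.0292, -0.9996, -0.0069, 0.1213], [0.9945, -0.0297, 0.1007, -0.5362], [-0.1009, -0.0039, 0.9949, -1.5458], [0.0, 0.0, 0.0, 1.0]]}
{'t': 0.1, 'joint_pos': array([-1.14890199,  0.46937826, -0.04856417,  1.53357865,  0.02411825,
        1.141037  , -0.082287  ]), 'joint_vel': array([-2.01324511e-03, -2.83562553e-03,  3.39113321e-04, -7.55155634e-04,
        4.06716035e-04, -7.91901757e-04, -7.14600161e-05]), 'joint_torque': array([ 1.07009750e-03, -5.11513638e+01, -4.67464468e-02, -2.38389766e+01,
        1.07727537e-02,  4.40764343e-03,  5.11705153e-06]), 'position': array([0.2938678 , 0.60709819, 0.24135272]), 'tcp_rot': array([-1.39042771, -0.86999696,  0.87243267]), 'wrist_force': array([-0.3091894 , -1.45378393,  0.44987369]), 'torque': array([0.01140716, 0.03100767, 0.01925811]), 'width': 0.9976989603774034}
```

View pics/side0.png

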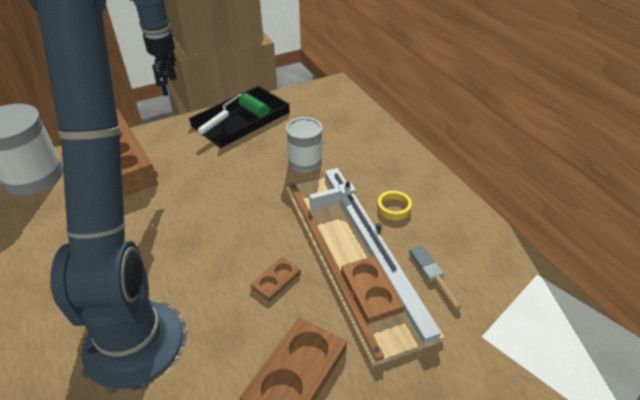

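View pics/top0.png

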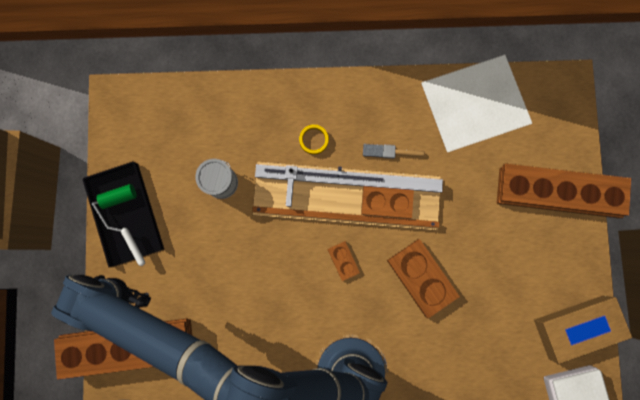

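The side view shows the jig, with the stop near (330,195), the board at (372,288) and the tin at (304,143). The top view shows the stop plate at about (290,187), the lug at (340,170) and the board at (387,202). I'll zoom in on the jig.

```bash
cat > h.py <<'E'
import numpy as np, cv2
from cell import arm
def cam(n):
    p=arm.camera_params(n); f=200/np.tan(np.radians(p['fov_y'])/2); return f,p['cx'],p['cy'],np.array(p['world_to_cam'])
def proj(n,P):
    f,cx,cy,M=cam(n); P=np.atleast_2d(P); c=P@M[:3,:3].T+M[:3,3]
    return np.c_[cx+f*c[:,0]/-c[:,2], cy-f*c[:,1]/-c[:,2]]
def unproj(n,uv,z):
    f,cx,cy,M=cam(n); uv=np.atleast_2d(uv); d=np.c_[(uv[:,0]-cx)/f,-(uv[:,1]-cy)/f,-np.ones(len(uv))]@M[:3,:3]
    o=-M[:3,:3].T@M[:3,3]; t=(z-o[2])/d[:,2]; return o+d*t[:,None]
def crop(im,box,s,name):
    x,y,w,h=box; cv2.imwrite('pics/'+name,cv2.resize(im[y:y+h,x:x+w],None,fx=s,fy=s,interpolation=cv2.INTER_CUBIC))
E
python3 - <<'E'
from h import *
im=cv2.imread('pics/top0.png'); crop(im,(245,150,100,85),8,'top0a.png'); crop(im,(325,150,125,85),6,'top0b.png')
im=cv2.imread('pics/side0.png'); crop(im,(280,160,170,210),2.8,'side0a.png')
for l in ('board','stop','jig','index','tin'):
  for n in('top',):
    print(l,[(np.round(d['box'],1),round(d['confidence'],2)) for d in arm.look_for(l,n)])
E
```

```text
board [(array([390.3, 241.2,  66.8,  78.7]), 0.97), (array([327.3, 241.6,  28.5,  37.9]), 0.9), (array([360.6, 186.1,  52.7,  27.3]), 0.62), (array([282.2, 159.8,  14.1,  46.5]), 0.5)]
stop [(array([284.1, 164.2,  13.1,  42. ]), 0.89)]
jig [(array([255.3, 162.7, 186.5,  69.2]), 0.81), (array([360.6, 185.4,  56.1,  33.7]), 0.55)]
index [(array([265.1, 169.4, 108.9,  13.2]), 0.62)]
tin [(array([193.1, 158. ,  43.7,  39.7]), 0.65), (array([283.9, 163.6,  11.6,  43.7]), 0.36)]
```

View pics/top0a.png

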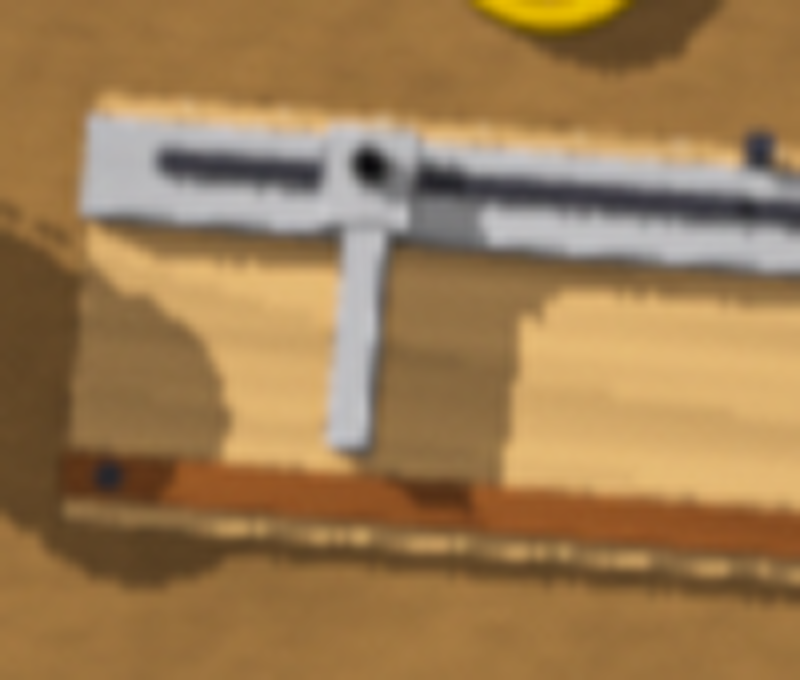

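View pics/top0b.png

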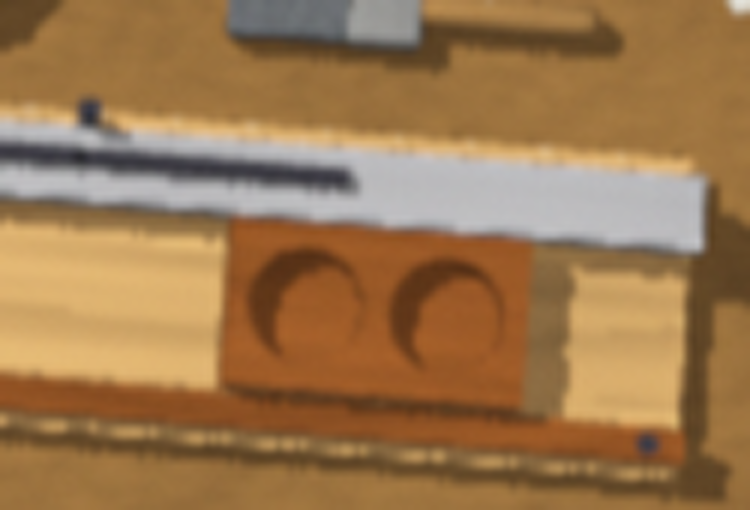

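View pics/side0a.png

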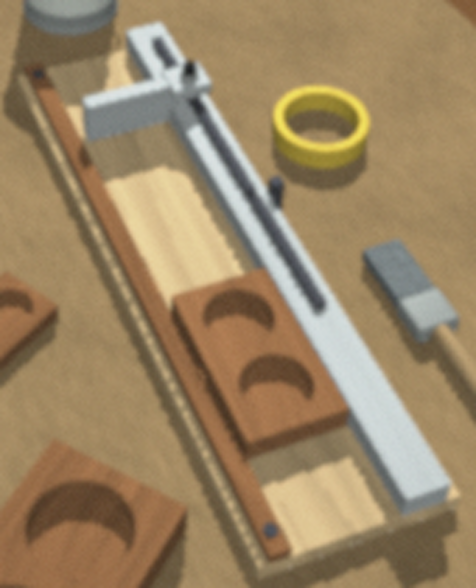

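```bash
cat > fit.py <<'E'
from h import *
from scipy.optimize import least_squares
a=lambda u,v:((u+.5)/8-.5+245,(v+.5)/8-.5+150)
b=lambda u,v:((u+.5)/6-.5+325,(v+.5)/6-.5+150)
s=lambda u,v:((u+.5)/2.8-.5+280,(v+.5)/2.8-.5+160)
obs=[('top',a(90,113),(.087,.3,.043)),('top',a(80,216),(.047,.3,.043)),('top',b(706,177),(.087,-.3,.043)),('top',b(704,250),(.047,-.3,.043)),
('top',a(64,505),(-.067,.3,.03)),('top',b(683,464),(-.067,-.3,.03)),
('side',s(127,35),(.047,.3,.043)),('side',s(405,497),(.047,-.3,.043)),('side',s(449,484),(.087,-.3,.043)),('side',s(165,23),(.087,.3,.043))]
def w(p,q):
    c,s_=np.cos(p[2]),np.sin(p[2]); q=np.atleast_2d(np.array(q,float)); return np.c_[p[0]+c*q[:,0]-s_*q[:,1],p[1]+s_*q[:,0]+c*q[:,1],q[:,2]]
def inv(p,P):
    c,s_=np.cos(p[2]),np.sin(p[2]); d=P[:,:2]-p[:2]; return np.c_[c*d[:,0]+s_*d[:,1],-s_*d[:,0]+c*d[:,1]]
def fit(o):
    r=lambda p:np.concatenate([(proj(n,w(p,q))[0]-uv) for n,uv,q in o]); return least_squares(r,[.6,.1,0])
E
python3 - <<'E'
from fit import *
for n in('top','side'):
    f,cx,cy,M=cam(n);print(n,f,-M[:3,:3].T@M[:3,3])
for o in(obs,[x for x in obs if x[0]=='top'],[x for x in obs if x[0]=='side']):
    r=fit(o);print(r.x);print(np.round(r.fun.reshape(-1,2),1).tolist())
p=fit(obs).x
pj=lambda n,uv,z:np.round(inv(p,unproj(n,[uv],z))[0]*1e3,1)
print('lug top',pj('top',b(90,104),.058),'side',pj('side',s(277,183),.058))
print('stop plate BL,BR,TL',pj('top',a(328,445),.068),pj('top',a(370,445),.068),pj('top',a(343,232),.068),pj('top',a(388,232),.068))
print('stop carr',pj('top',a(330,130),.068),pj('top',a(418,133),.068))
print('knob',pj('top',a(368,162),.083))
print('side plate top corner -y,-x',pj('side',s(88,107),.068),pj('side',s(83,98),.068))
print('board',[pj('top',b(*q),.043) for q in((230,215),(532,240),(222,388),(524,408))])
print('board side',[pj('side',s(*q),.043) for q in((174,300),(252,447),(350,410))])
E
```

```text
top 488.3739542515952 [0.38076427 0.09932282 1.59276141]
side 493.3877009117512 [ 0.11081457 -0.71213607  0.97492786]
[ 0.54736464 -0.00371323 -0.11311039]
[[-0.1, -0.0], [-0.0, -0.6], [0.0, -0.1], [-0.4, 0.1], [-0.9, -1.1], [0.1, 0.2], [-0.6, -1.2], [0.2, 1.5], [0.8, 0.3], [-1.6, 0.0]]
[ 0.54651578 -0.00448426 -0.10942351]
[[0.0, 0.6], [0.1, -0.0], [0.2, -0.2], [-0.1, 0.0], [-0.6, -0.5], [0.4, 0.2]]
[ 0.54895878 -0.00241581 -0.11838736]
[[0.3, -1.7], [-0.2, 1.1], [0.5, -0.0], [-0.8, -0.4]]
lug top [96.1 30.9] side [93.5 28.5]
stop plate BL,BR,TL [-40.9 190.5] [-39.5 174.1] [ 43.7 192.2] [ 45.1 174.5]
stop carr [ 83.8 200.9] [ 85.5 166.1]
knob [ 69.9 183.8]
side plate top corner -y,-x [-38.2 178. ] [-38.4 191.9]
board [array([ 45.2, -48.7]), array([  45.2, -209.7]), array([-47.3, -51.3]), array([ -44.6, -211.2])]
board side [array([-43.2, -54.7]), array([ -42.2, -214.2]), array([  46.2, -210.6])]
```

The notch is at jig y of about 30 mm, the stop at about 183 and the board from about -211 to -50. Next I'll plan the approach.

```bash
cat > nav.py <<'E'
from fit import *
from scipy.spatial.transform import Rotation as R
p=np.array([.547,-.0038,-.112])
def state():
    s=arm.observe(); Rm=R.from_rotvec(s['tcp_rot']); T=Rm.as_matrix(); P=s['position']
    c,sn=np.cos(p[2]),np.sin(p[2]); J=np.array([[c,-sn,0],[sn,c,0],[0,0,1]])
    j=np.r_[inv(p,P[None])[0],P[2]]*1e3
    print('t',round(s['t'],2),'jig TCP mm',np.round(j,1),'Fjig',np.round(J.T@s['wrist_force'],1),'w',round(s['width'],2))
    return s,T,J,j
def goal(j,T,J,cur):
    # desired: tool z down, tool x along +-jig x
    best=None
    for sg in(1,-1):
        G=np.c_[sg*J[:,0],-sg*J[:,1],[0,0,-1]]
        rv=R.from_matrix(T.T@G).as_rotvec()
        if best is None or np.linalg.norm(rv)<np.linalg.norm(best[0]): best=(rv,G)
    return best
E
python3 - <<'E'
from nav import *
s,T,J,j=state(); print(np.round(T,3)); rv,G=goal(None,T,J,None); print('turn',rv,'\nG',np.round(G,3))
print('tin',unproj('top',[(216,176)],.13), arm.tips_ahead)
E
```

```text
t 0.35 jig TCP mm [-319.7  579.2  242.1] Fjig [-0.3  0.3  0.9] w 1.0
[[ 0.436 -0.    -0.9  ]
 [ 0.9   -0.     0.436]
 [-0.    -1.     0.   ]]
turn [-1.35041628  0.95633604  0.95581577] 
G [[ 0.994 -0.112  0.   ]
 [-0.112 -0.994  0.   ]
 [ 0.    -0.    -1.   ]]
tin [[0.61741251 0.39526306 0.13      ]] 0.011
```

```bash
cat >> nav.py <<'E'
def goal(T,J,sg=1):
    G=np.c_[sg*J[:,0],[0,0,-1],sg*J[:,1]]
    return R.from_matrix(T.T@G).as_rotvec()
def rel(tgt):
    s,T,J,j=state(); d=J@(np.array(tgt)-j)
    print('travel tool mm',np.round(T.T@d,1),'turn',np.round(goal(T,J),3))
E
python3 - <<'E'
from nav import *
s,T,J,j=state(); print(goal(T,J)); d=J@(np.array([0,228,242])-j); print(d)
n=12; 
for i in range(n):
    Ti=T@R.from_rotvec(goal(T,J)*i/n).as_matrix(); print(np.round(Ti.T@d/n,1).tolist())
E
```

```text
t 0.35 jig TCP mm [-319.7  579.2  242.1] Fjig [-0.3  0.3  0.9] w 1.0
[ 2.34994656e-04  1.23200393e+00 -3.35205713e-04]
[ 2.78453730e+02 -3.84722771e+02 -7.97042412e-02]
[-18.7, 0.0, -34.9]
[-15.1, 0.0, -36.6]
[-11.2, 0.0, -37.9]
[-7.3, 0.0, -38.9]
[-3.3, 0.0, -39.4]
[0.8, 0.0, -39.6]
[4.8, 0.0, -39.3]
[8.8, 0.0, -38.6]
[12.7, 0.0, -37.5]
[16.5, 0.0, -36.0]
[20.1, 0.0, -34.1]
[23.5, 0.0, -31.8]
```

>>> {"api": "step_arm", "payload": {"targets": [{"turn": [0,0.103,0],"travel": [-19,0,-35],"claw": -0.4},{"turn": [0,0.103,0],"travel": [-15,0,-37],"claw": -0.4},{"turn": [0,0.103,0],"travel": [-11,0,-38],"claw": -0.4},{"turn": [0,0.103,0],"travel": [-7,0,-39],"claw": -0.4},{"turn": [0,0.103,0],"travel": [-3,0,-39],"claw": -0.4},{"turn": [0,0.103,0],"travel": [1,0,-40],"claw": -0.4},{"turn": [0,0.103,0],"travel": [5,0,-39],"claw": -0.4},{"turn": [0,0.103,0],"travel": [9,0,-39],"claw": -0.4},{"turn": [0,0.103,0],"travel": [13,0,-38],"claw": -0.4},{"turn": [0,0.103,0],"travel": [16,0,-36],"claw": -0.4},{"turn": [0,0.103,0],"travel": [20,0,-34],"claw": -0.4},{"turn": [0,0.103,0],"travel": [24,0,-32],"claw": -0.4}]}}

```text
t: 1.85
position: [0.5745, 0.1948, 0.2423]
tcp_rot: [-1.562, 0.14, -0.142]
wrist_force: [0.4, 0.5, -0.5]
width: 0.3
```

```bash
python3 - <<'E'
from nav import *
rel([0,228,110]); print(arm.tips_ahead)
E
```

```text
t 1.85 jig TCP mm [  5.1 200.4 242.3] Fjig [ 0.3  0.6 -0.5] w 0.3
travel tool mm [ -7.1 132.4  26.7] turn [-0.004 -0.068  0.001]
0.011
```

>>> {"api": "step_arm", "payload": {"targets": [{"turn": [0,-0.068,0],"travel": [-7,0,28],"claw": -0.4},{"turn": [0,0,0],"travel": [0,0,0],"claw": -0.4},{"turn": [0,0,0],"travel": [0,45,0],"claw": -0.4},{"turn": [0,0,0],"travel": [0,45,0],"claw": -0.4},{"turn": [0,0,0],"travel": [0,40,0],"claw": -0.4},{"turn": [0,0,0],"travel": [0,0,0],"claw": -0.4}]}}

```text
t: 2.6
position: [0.5762, 0.2181, 0.1114]
tcp_rot: [-1.564, 0.093, -0.102]
wrist_force: [-1.1, 0.5, 0.1]
width: 0.304
```

```bash
python3 - <<'E'
from nav import *
rel([2,228,46])
for n in("side","top"):
    im=arm.capture(n); cv2.imwrite(f"pics/{n}1.png",im[:,:,::-1])
crop(cv2.imread('pics/side1.png'),(260,80,180,180),3,'side1a.png')
crop(cv2.imread('pics/top1.png'),(230,140,150,100),5,'top1a.png')
E
```

```text
t 2.6 jig TCP mm [  4.2 223.8 111.4] Fjig [-1.1  0.3  0.1] w 0.3
travel tool mm [-2.7 65.4  3.8] turn [-0.005 -0.012  0.006]
```

View pics/side1a.png

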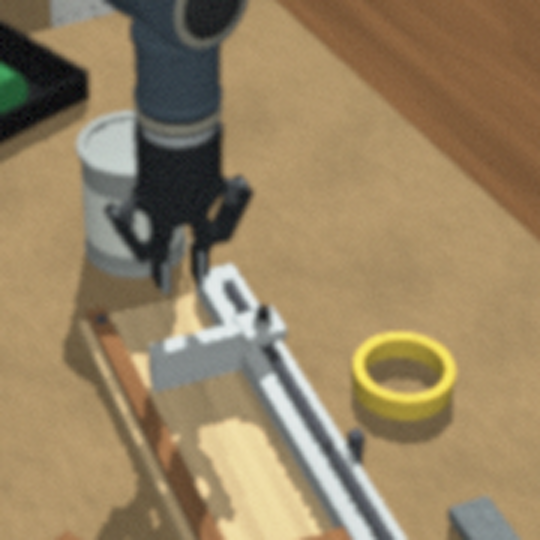

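View pics/top1a.png

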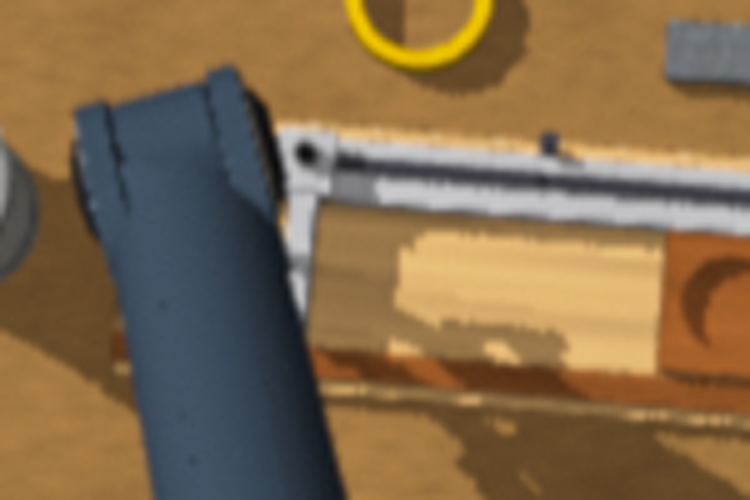

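The gripper hangs over the lane behind the plate, clear of the tin and the stop. I'll descend a little towards -x, so the knuckles clear the carriage.

>>> {"api": "step_arm", "payload": {"targets": [{"turn": [0,-0.012,0],"travel": [-12,0,6],"claw": -0.4},{"turn": [0,0,0],"travel": [0,28,0],"claw": -0.4},{"turn": [0,0,0],"travel": [0,27,0],"claw": -0.4},{"turn": [0,0,0],"travel": [0,0,0],"claw": -0.4}]}}

```text
t: 3.2
position: [0.5713, 0.2319, 0.0676]
tcp_rot: [-1.551, 0.066, -0.105]
wrist_force: [-0.3, 0.0, 0.6]
width: 0.3
```

```bash
python3 - <<'E'
from nav import *
rel([-8,206,56])
E
```

```text
t 3.2 jig TCP mm [ -2.2 236.9  67.6] Fjig [-0.3 -0.   0.6] w 0.3
travel tool mm [ -6.1  10.9 -31.1] turn [-0.019  0.003  0.024]
```

>>> {"api": "step_arm", "payload": {"targets": [{"turn": [-0.019,0,0.024],"travel": [-5,10,-8],"claw": -0.4},{"turn": [0,0,0],"travel": [0,0,-8],"claw": -0.4},{"turn": [0,0,0],"travel": [0,0,-6],"claw": -0.4},{"turn": [0,0,0],"travel": [0,0,0],"claw": -0.4}]}}

```text
t: 3.7
position: [0.5658, 0.2101, 0.0613]
tcp_rot: [-1.567, 0.082, -0.089]
wrist_force: [0.2, 1.0, 0.2]
width: 0.304
```

```bash
python3 - <<'E'
from nav import *
rel([-8,206,56])
E
```

```text
t 3.7 jig TCP mm [ -5.2 214.7  61.3] Fjig [0.1 1.  0.2] w 0.3
travel tool mm [-2.8  5.3 -8.7] turn [-0.002  0.003  0.004]
```

>>> {"api": "step_arm", "payload": {"targets": [{"turn": [0,0,0],"travel": [-2,5,-4],"claw": -0.4},{"turn": [0,0,0],"travel": [0,0,-4],"claw": -0.4},{"turn": [0,0,0],"travel": [0,0,-4],"claw": -0.4},{"turn": [0,0,0],"travel": [0,0,-4],"claw": -0.4}]}}

```text
t: 4.2
position: [0.5622, 0.1958, 0.0562]
tcp_rot: [-1.564, 0.081, -0.089]
wrist_force: [0.5, 5.9, -1.3]
width: 0.299
```

```bash
python3 - <<'E'
from nav import *
rel([-8,190,56])
E
```

```text
t 4.2 jig TCP mm [ -7.2 200.1  56.2] Fjig [-0.1  6.  -1.3] w 0.3
travel tool mm [ -0.8   0.2 -10.1] turn [-0.006  0.004  0.005]
```

>>> {"api": "step_arm", "payload": {"targets": [{"turn": [0,0,0],"travel": [0,0,-7],"claw": -0.4},{"turn": [0,0,0],"travel": [0,0,-7],"claw": -0.4},{"turn": [0,0,0],"travel": [0,0,-7],"claw": -0.4},{"turn": [0,0,0],"travel": [0,0,-7],"claw": -0.4},{"turn": [0,0,0],"travel": [0,0,-7],"claw": -0.4},{"turn": [0,0,0],"travel": [0,0,-7],"claw": -0.4},{"turn": [0,0,0],"travel": [0,0,-7],"claw": -0.4},{"turn": [0,0,0],"travel": [0,0,-7],"claw": -0.4}]}}

```text
t: 5.2
position: [0.5584, 0.1628, 0.0568]
tcp_rot: [-1.535, 0.063, -0.085]
wrist_force: [-0.0, 6.2, -1.0]
width: 0.304
```

```bash
python3 - <<'E'
from nav import *
rel([-8,80,56])
im=arm.capture('top'); cv2.imwrite("pics/top2.png",im[:,:,::-1])
crop(cv2.imread('pics/top2.png'),(250,140,150,100),5,'top2a.png')
im=arm.capture('side'); cv2.imwrite("pics/side2.png",im[:,:,::-1])
crop(cv2.imread('pics/side2.png'),(280,120,150,150),4,'side2a.png')
E
```

```text
t 5.2 jig TCP mm [ -7.3 166.8  56.8] Fjig [-0.7  6.2 -1. ] w 0.3
travel tool mm [ -2.2  -2.3 -86.8] turn [-0.035  0.017  0.012]
```

View pics/top2a.png

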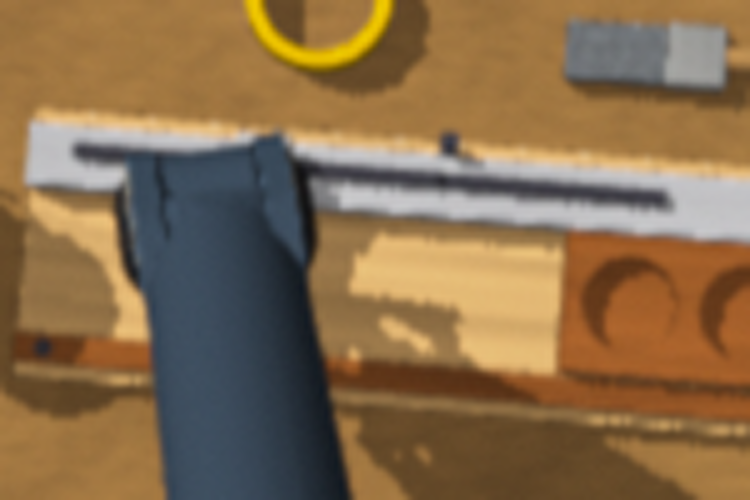

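View pics/side2a.png

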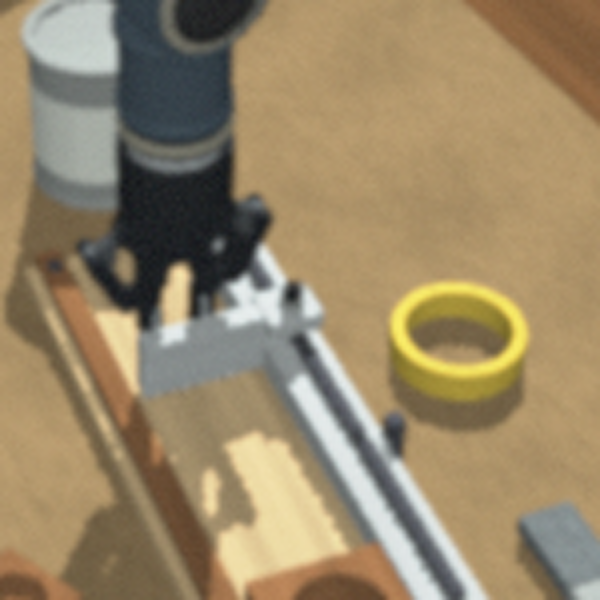

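The stop slides with the fingers, which carry about 6 N. The linkage is well clear of the knob. I'll go on.

>>> {"api": "step_arm", "payload": {"targets": [{"turn": [-0.018,0.009,0.006],"travel": [0,0,-9],"claw": -0.4},{"turn": [-0.018,0.009,0.006],"travel": [0,0,-9],"claw": -0.4},{"turn": [-0.006,0,0],"travel": [0,0,-9],"claw": -0.4},{"turn": [-0.006,0,0],"travel": [0,0,-9],"claw": -0.4},{"turn": [-0.006,0,0],"travel": [0,0,-9],"claw": -0.4},{"turn": [-0.006,0,0],"travel": [0,0,-9],"claw": -0.4},{"turn": [-0.006,0,0],"travel": [0,0,-9],"claw": -0.4},{"turn": [-0.006,0,0],"travel": [0,0,-9],"claw": -0.4},{"turn": [-0.006,0,0],"travel": [0,0,-9],"claw": -0.4},{"turn": [-0.006,0,0],"travel": [0,0,-9],"claw": -0.4}]}}

```text
t: 6.55
position: [0.5514, 0.1007, 0.0562]
tcp_rot: [-1.589, 0.073, -0.081]
wrist_force: [1.2, 7.0, -3.6]
width: 0.304
```

```bash
python3 - <<'E'
from nav import *
rel([-8,65,56])
E
```

```text
t 6.55 jig TCP mm [ -7.3 104.3  56.2] Fjig [ 0.4  7.1 -3.6] w 0.3
travel tool mm [ -1.2   0.9 -39.3] turn [0.019 0.014 0.006]
```

>>> {"api": "step_arm", "payload": {"targets": [{"turn": [0.01,0.007,0.003],"travel": [0,0,-8],"claw": -0.4},{"turn": [0.005,0.007,0.003],"travel": [0,0,-8],"claw": -0.4},{"turn": [0,0,0],"travel": [0,0,-8],"claw": -0.4},{"turn": [-0.002,0,0],"travel": [0,0,-8],"claw": -0.4},{"turn": [-0.002,0,0],"travel": [0,0,-7],"claw": -0.4},{"turn": [-0.002,0,0],"travel": [0,0,-7],"claw": -0.4}]}}

```text
t: 7.3
position: [0.5479, 0.0697, 0.0563]
tcp_rot: [-1.562, 0.079, -0.083]
wrist_force: [1.0, 6.6, -1.3]
width: 0.297
```

```bash
python3 - <<'E'
from nav import *
rel([-8,50,56])
im=arm.capture('top'); cv2.imwrite("pics/top3.png",im[:,:,::-1])
crop(cv2.imread('pics/top3.png'),(270,140,150,100),5,'top3a.png')
im=arm.capture('side'); cv2.imwrite("pics/side3.png",im[:,:,::-1])
crop(cv2.imread('pics/side3.png'),(310,150,100,100),6,'side3a.png')
E
```

```text
t 7.3 jig TCP mm [-7.3 73.2 56.3] Fjig [ 0.2  6.6 -1.3] w 0.3
travel tool mm [ -0.9   0.2 -23.2] turn [-0.007  0.009  0.002]
```

View pics/top3a.png

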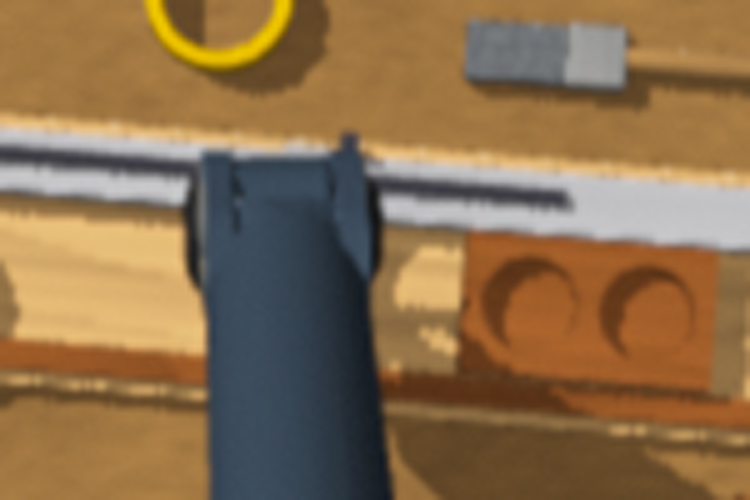

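View pics/side3a.png

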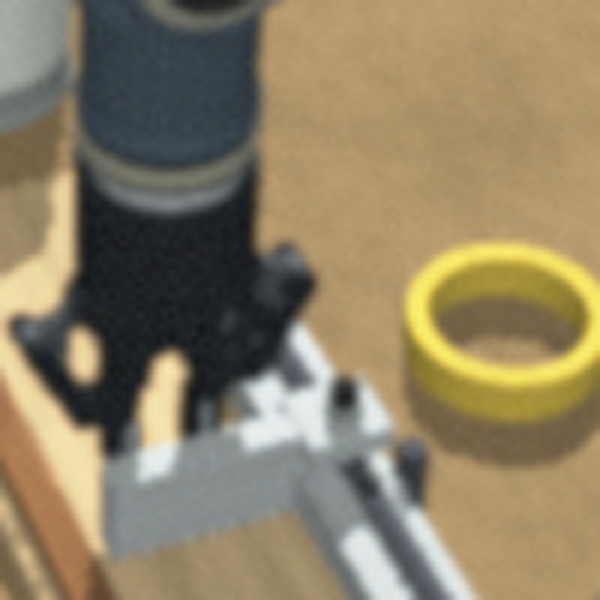

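```bash
cat >> nav.py <<'E'
def sd(u,v,k,x0,y0,z): 
    return np.round(inv(p,unproj('side',[((u+.5)/k-.5+x0,(v+.5)/k-.5+y0)],z))[0]*1e3,1)
E
python3 - <<'E'
from nav import *
print('knob',sd(345,383,6,310,150,.083),'lug',sd(412,447,6,310,150,.058),'plate edge front -x',sd(106,468,6,310,150,.068))
print('initial knob',sd(188,67,2.8,280,160,.083))
E
```

```text
knob [71.9 55.7] lug [94.5 32. ] plate edge front -x [-37.1  58.6]
initial knob [ 68.4 182.2]
```

>>> {"api": "step_arm", "payload": {"targets": [{"turn": [-0.003,0.004,0],"travel": [0,0,-7],"claw": -0.4},{"turn": [-0.002,0.004,0],"travel": [0,0,-7],"claw": -0.4}]}}

```text
t: 7.65
position: [0.5467, 0.0581, 0.0563]
tcp_rot: [-1.565, 0.084, -0.088]
wrist_force: [1.2, 6.5, -1.5]
width: 0.297
```

```bash
python3 - <<'E'
from nav import *
rel([-8,50,56])
E
```

```text
t 7.65 jig TCP mm [-7.2 61.5 56.3] Fjig [ 0.4  6.6 -1.5] w 0.3
travel tool mm [ -0.8   0.3 -11.5] turn [-0.005  0.002  0.002]
```

>>> {"api": "step_arm", "payload": {"targets": [{"turn": [-0.002,0,0],"travel": [0,0,-6],"claw": -0.4}]}}

```text
t: 7.78
position: [0.5462, 0.0536, 0.0563]
tcp_rot: [-1.565, 0.083, -0.087]
wrist_force: [1.0, 8.0, -1.0]
width: 0.302
```

>>> {"api": "step_arm", "payload": {"targets": [{"turn": [-0.002,0,0],"travel": [0,0,-5],"claw": -0.4}]}}

```text
t: 7.9
position: [0.5458, 0.0505, 0.0563]
tcp_rot: [-1.565, 0.082, -0.087]
wrist_force: [1.4, 3.1, -1.5]
width: 0.303
```

```bash
python3 - <<'E'
from nav import *
rel([-8,50,56])
E
```

```text
t 7.9 jig TCP mm [-7.3 53.9 56.3] Fjig [ 1.   3.3 -1.5] w 0.3
travel tool mm [-0.8  0.3 -3.9] turn [-0.004  0.004  0.002]
```

The force dipped from 8 to 3 N at about 36 mm, so the pin may be starting to drop. I'll take single small steps now.

>>> {"api": "step_arm", "payload": {"targets": [{"turn": [0,0,0],"travel": [0,0,-3],"claw": -0.4}]}}

```text
t: 8.02
position: [0.5452, 0.0465, 0.0563]
tcp_rot: [-1.566, 0.083, -0.086]
wrist_force: [0.5, -0.5, -0.1]
width: 0.301
```

```bash
python3 - <<'E'
from nav import *
rel([-8,50,56])
im=arm.capture('side'); cv2.imwrite("pics/side4.png",im[:,:,::-1])
crop(cv2.imread('pics/side4.png'),(310,150,100,100),6,'side4a.png')
E
```

```text
t 8.03 jig TCP mm [-7.4 49.7 56.3] Fjig [ 0.5 -0.5 -0.1] w 0.3
travel tool mm [-0.6  0.3  0.3] turn [-0.003  0.005  0.002]
```

View pics/side4a.png

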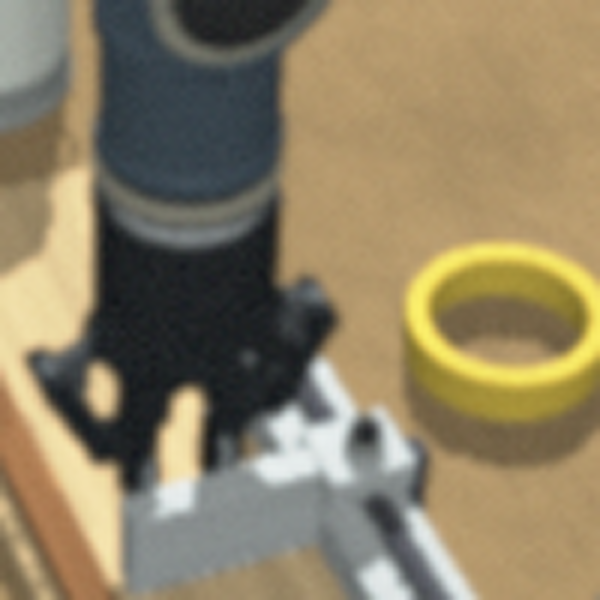

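The force has fallen to zero, so the stop has been pulled ahead of the fingers. A gentle touch should confirm the detent.

```bash
python3 - <<'E'
from nav import *
print('knob',sd(365,425,6,310,150,.080),'plate',sd(125,497,6,310,150,.068))
E
```

```text
knob [70.7 32.1] plate [-35.7  40. ]
```

>>> {"api": "step_arm", "payload": {"targets": [{"turn": [0,0,0],"travel": [0,0,-2],"claw": -0.4}]}}

```text
t: 8.2
position: [0.5451, 0.0455, 0.0563]
tcp_rot: [-1.564, 0.084, -0.087]
wrist_force: [1.0, 9.2, -1.1]
width: 0.301
```

>>> {"api": "step_arm", "payload": {"targets": [{"turn": [0,0,0],"travel": [0,0,-2],"claw": -0.4}]}}

```text
t: 8.32
position: [0.5451, 0.0456, 0.0564]
tcp_rot: [-1.562, 0.083, -0.087]
wrist_force: [0.9, 7.3, -0.2]
width: 0.3
```

The force climbed to 9 N with no motion, so the stop is seated. I'll back off and lift.

>>> {"api": "step_arm", "payload": {"targets": [{"turn": [0,0,0],"travel": [0,0,10],"claw": -0.4},{"turn": [0,0,0],"travel": [0,0,10],"claw": -0.4},{"turn": [0,0,0],"travel": [0,-35,0],"claw": -0.4},{"turn": [0,0,0],"travel": [0,-40,0],"claw": -0.4},{"turn": [0,0,0],"travel": [0,-25,0],"claw": -0.4},{"turn": [0,0,0],"travel": [0,0,0],"claw": -0.4}]}}

```text
t: 9.07
position: [0.5465, 0.0642, 0.1584]
tcp_rot: [-1.567, 0.085, -0.085]
wrist_force: [0.2, 0.2, -1.5]
width: 0.301
```

```bash
python3 - <<'E'
from nav import *
rel([0,-238,150])
E
```

```text
t 9.07 jig TCP mm [ -8.1  67.6 158.4] Fjig [ 0.1  0.2 -1.5] w 0.3
travel tool mm [   7.1    7.8 -305.6] turn [-0.002  0.003 -0.   ]
```

>>> {"api": "step_arm", "payload": {"targets": [{"turn": [0,0,0],"travel": [1,1,-38],"claw": -0.4},{"turn": [0,0,0],"travel": [1,1,-38],"claw": -0.4},{"turn": [0,0,0],"travel": [1,1,-38],"claw": -0.4},{"turn": [0,0,0],"travel": [1,1,-38],"claw": -0.4},{"turn": [0,0,0],"travel": [1,1,-38],"claw": -0.4},{"turn": [0,0,0],"travel": [1,1,-38],"claw": -0.4},{"turn": [0,0,0],"travel": [1,1,-38],"claw": -0.4},{"turn": [0,0,0],"travel": [0,0,-30],"claw": -0.4},{"turn": [0,0,0],"travel": [0,0,0],"claw": -0.4}]}}

```text
t: 10.2
position: [0.5151, -0.238, 0.1398]
tcp_rot: [-1.57, 0.098, -0.068]
wrist_force: [0.2, -0.0, 0.2]
width: 0.299
```

```bash
python3 - <<'E'
from nav import *
rel([0,-238,100])
im=arm.capture('top'); cv2.imwrite("pics/top5.png",im[:,:,::-1])
crop(cv2.imread('pics/top5.png'),(250,145,200,90),4,'top5a.png')
im=arm.capture('side'); cv2.imwrite("pics/side5.png",im[:,:,::-1])
crop(cv2.imread('pics/side5.png'),(300,160,150,200),3,'side5a.png')
E
```

```text
t 10.2 jig TCP mm [  -5.5 -236.3  139.8] Fjig [0.2 0.  0.2] w 0.3
travel tool mm [ 6.2 39.7 -1.7] turn [ 0.002  0.006 -0.019]
```

View pics/top5a.png

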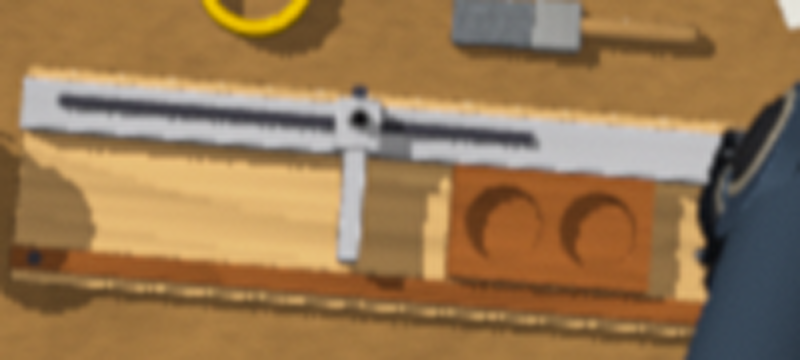

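View pics/side5a.png

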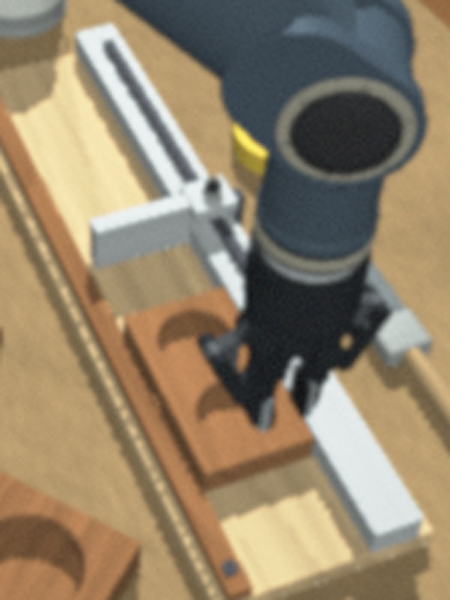

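The carriage now sits level with the lug, and the board hasn't moved. I'll descend behind its tail.

>>> {"api": "step_arm", "payload": {"targets": [{"turn": [0,0.006,-0.019],"travel": [6,0,-4],"claw": -0.4},{"turn": [0,0,0],"travel": [0,30,0],"claw": -0.4},{"turn": [0,0,0],"travel": [0,30,0],"claw": -0.4},{"turn": [0,0,0],"travel": [0,15,0],"claw": -0.4},{"turn": [0,0,0],"travel": [0,0,0],"claw": -0.4}]}}

```text
t: 10.92
position: [0.5256, -0.2335, 0.0627]
tcp_rot: [-1.567, 0.073, -0.081]
wrist_force: [-1.1, 0.9, -0.2]
width: 0.299
```

```bash
python3 - <<'E'
from nav import *
rel([0,-238,39])
a4=lambda u,v:((u+.5)/4-.5+250,(v+.5)/4-.5+145)
g=lambda u,v,z:np.round(inv(p,unproj('top',[a4(u,v)],z))[0]*1e3,1)
print('lug',g(360,90,.058),'carr',g(335,100,.068),g(383,104,.068),'knob',g(359,119,.08),'plate',g(338,260,.068),g(357,262,.068))
E
```

```text
t 10.93 jig TCP mm [   4.4 -230.7   62.7] Fjig [-1.2  0.8 -0.2] w 0.3
travel tool mm [-4.6 23.6 -7.3] turn [-0.002  0.014  0.005]
lug [95.9 30.7] carr [84.5 50.1] [84.4 12.1] knob [69.  30.5] plate [-41.7  37.8] [-42.1  22.9]
```

>>> {"api": "step_arm", "payload": {"targets": [{"turn": [0,0.014,0.005],"travel": [-4,0,-9],"claw": -0.4},{"turn": [0,0,0],"travel": [0,12,0],"claw": -0.4},{"turn": [0,0,0],"travel": [0,8,0],"claw": -0.4},{"turn": [0,0,0],"travel": [0,0,0],"claw": -0.4}]}}

```text
t: 11.42
position: [0.522, -0.2434, 0.0437]
tcp_rot: [-1.568, 0.085, -0.092]
wrist_force: [0.3, -0.2, 0.3]
width: 0.296
```

```bash
python3 - <<'E'
from nav import *
rel([0,-222,38])
E
```

```text
t 11.43 jig TCP mm [   1.9 -240.9   43.7] Fjig [ 0.4 -0.1  0.3] w 0.3
travel tool mm [-2.   5.7 18.9] turn [-0.001 -0.001  0.004]
```

>>> {"api": "step_arm", "payload": {"targets": [{"turn": [0,0,0],"travel": [-2,7,0],"claw": -0.4},{"turn": [0,0,0],"travel": [0,0,6],"claw": -0.4},{"turn": [0,0,0],"travel": [0,0,6],"claw": -0.4},{"turn": [0,0,0],"travel": [0,0,6],"claw": -0.4},{"turn": [0,0,0],"travel": [0,0,5],"claw": -0.4}]}}

```text
t: 12.05
position: [0.523, -0.2188, 0.0366]
tcp_rot: [-1.568, 0.084, -0.093]
wrist_force: [-0.8, -0.5, -0.7]
width: 0.299
```

```bash
python3 - <<'E'
from nav import *
rel([0,-160,38])
E
```

```text
t 12.05 jig TCP mm [ 2.000e-01 -2.164e+02  3.660e+01] Fjig [-0.7 -0.6 -0.7] w 0.3
travel tool mm [-0.3 -1.4 56.4] turn [-0.001 -0.001  0.005]
```

>>> {"api": "step_arm", "payload": {"targets": [{"turn": [0,0,0],"travel": [0,-1,6],"claw": -0.4},{"turn": [0,0,0],"travel": [0,0,6],"claw": -0.4},{"turn": [0,0,0],"travel": [0,0,6],"claw": -0.4},{"turn": [0,0,0],"travel": [0,0,6],"claw": -0.4}]}}

```text
t: 12.55
position: [0.526, -0.1937, 0.0378]
tcp_rot: [-1.569, 0.084, -0.093]
wrist_force: [0.1, -1.6, -1.0]
width: 0.301
```

```bash
python3 - <<'E'
from nav import *
rel([0,-160,38])
im=arm.capture('side'); cv2.imwrite("pics/side6.png",im[:,:,::-1])
crop(cv2.imread('pics/side6.png'),(300,190,150,150),4,'side6a.png')
E
```

```text
t 12.55 jig TCP mm [   0.3 -191.    37.8] Fjig [ 0.3 -1.5 -1. ] w 0.3
travel tool mm [-0.4 -0.1 31. ] turn [-0.    -0.001  0.006]
```

View pics/side6a.png

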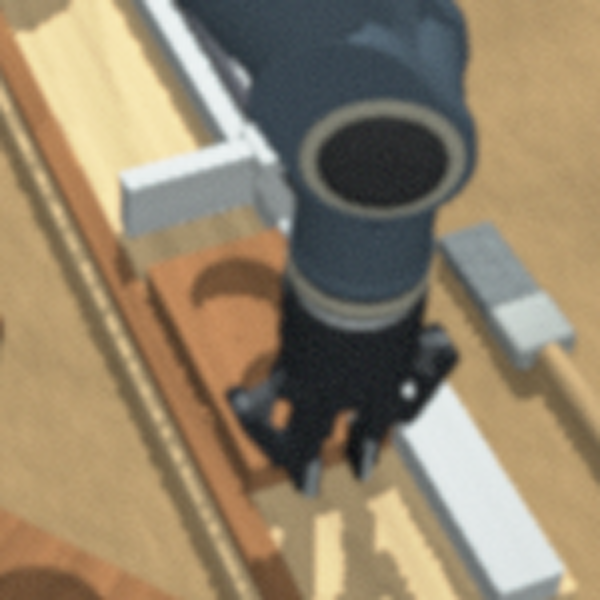

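The board is moving with the fingers, and the gap to the stop has shrunk.

>>> {"api": "step_arm", "payload": {"targets": [{"turn": [0,0,0],"travel": [0,0,6],"claw": -0.4},{"turn": [0,0,0],"travel": [0,0,6],"claw": -0.4},{"turn": [0,0,0],"travel": [0,0,6],"claw": -0.4},{"turn": [0,0,0],"travel": [0,0,5],"claw": -0.4},{"turn": [0,0,0],"travel": [0,0,4],"claw": -0.4}]}}

```text
t: 13.22
position: [0.5294, -0.1645, 0.0379]
tcp_rot: [-1.569, 0.083, -0.093]
wrist_force: [0.2, -2.0, 0.1]
width: 0.302
```

```bash
python3 - <<'E'
from nav import *
rel([0,-160,38])
im=arm.capture('side'); cv2.imwrite("pics/side7.png",im[:,:,::-1])
crop(cv2.imread('pics/side7.png'),(310,210,90,90),6,'side7a.png')
E
```

```text
t 13.22 jig TCP mm [   0.5 -161.6   37.9] Fjig [ 0.5 -2.   0.1] w 0.3
travel tool mm [-0.5 -0.1  1.6] turn [-0.001 -0.     0.006]
```

View pics/side7a.png

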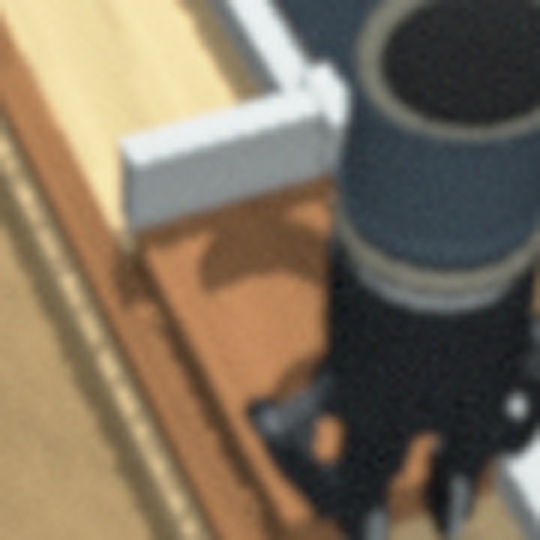

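The gap is now only a few mm, so I'll use single small steps and watch the force.

>>> {"api": "step_arm", "payload": {"targets": [{"turn": [0,0,0],"travel": [0,0,3],"claw": -0.4}]}}

```text
t: 13.4
position: [0.5299, -0.1609, 0.038]
tcp_rot: [-1.569, 0.083, -0.092]
wrist_force: [-0.6, -0.7, -0.1]
width: 0.297
```

>>> {"api": "step_arm", "payload": {"targets": [{"turn": [0,0,0],"travel": [0,0,2.5],"claw": -0.4}]}}

```text
t: 13.52
position: [0.5302, -0.1583, 0.038]
tcp_rot: [-1.569, 0.083, -0.092]
wrist_force: [0.0, -1.4, -0.5]
width: 0.298
```

>>> {"api": "step_arm", "payload": {"targets": [{"turn": [0,0,0],"travel": [0,0,2],"claw": -0.4}]}}

```text
t: 13.65
position: [0.5304, -0.1563, 0.038]
tcp_rot: [-1.569, 0.083, -0.092]
wrist_force: [0.1, -1.6, 0.6]
width: 0.298
```

>>> {"api": "step_arm", "payload": {"targets": [{"turn": [0,0,0],"travel": [0,0,2],"claw": -0.4}]}}

```text
t: 13.78
position: [0.5306, -0.1542, 0.038]
tcp_rot: [-1.569, 0.083, -0.093]
wrist_force: [-0.8, -0.7, 0.2]
width: 0.301
```

>>> {"api": "step_arm", "payload": {"targets": [{"turn": [0,0,0],"travel": [0,0,1.5],"claw": -0.4}]}}

```text
t: 13.9
position: [0.5308, -0.1527, 0.038]
tcp_rot: [-1.569, 0.083, -0.093]
wrist_force: [-0.1, -1.4, -0.2]
width: 0.299
```

>>> {"api": "step_arm", "payload": {"targets": [{"turn": [0,0,0],"travel": [0,0,1.5],"claw": -0.4}]}}

```text
t: 14.02
position: [0.5309, -0.1517, 0.038]
tcp_rot: [-1.57, 0.083, -0.093]
wrist_force: [-0.6, -4.0, -0.1]
width: 0.299
```

```bash
python3 - <<'E'
from nav import *
rel([0,-150,38])
im=arm.capture('side'); cv2.imwrite("pics/side8.png",im[:,:,::-1])
crop(cv2.imread('pics/side8.png'),(310,210,90,90),6,'side8a.png')
im=arm.capture('top'); cv2.imwrite("pics/top8.png",im[:,:,::-1])
crop(cv2.imread('pics/top8.png'),(315,150,100,75),7,'top8a.png')
E
```

```text
t 14.03 jig TCP mm [   0.5 -148.8   38. ] Fjig [-0.2 -4.  -0.1] w 0.3
travel tool mm [-0.5  0.  -1.2] turn [ 0.    -0.     0.006]
```

View pics/side8a.png

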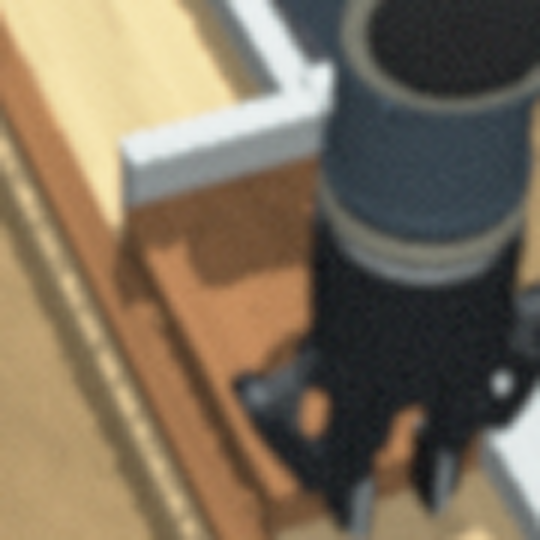

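View pics/top8a.png

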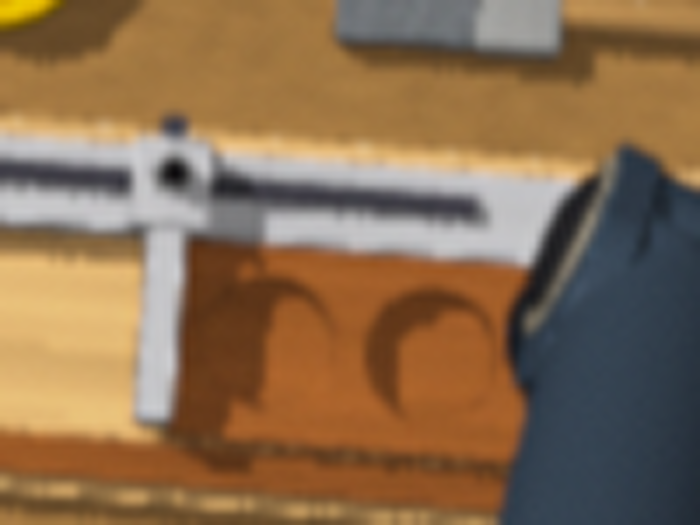

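The force has risen to 4 N, the board meets the stop, and the carriage is still level with the lug. One more light nudge will settle it.

>>> {"api": "step_arm", "payload": {"targets": [{"turn": [0,0,0],"travel": [0,0,1.2],"claw": -0.4}]}}

```text
t: 14.25
position: [0.5309, -0.1517, 0.038]
tcp_rot: [-1.571, 0.084, -0.094]
wrist_force: [-0.1, -5.7, -0.8]
width: 0.297
```

>>> {"api": "step_arm", "payload": {"targets": [{"turn": [0,0,0],"travel": [0,0,1.2],"claw": -0.4}]}}

```text
t: 14.38
position: [0.5309, -0.1516, 0.0381]
tcp_rot: [-1.572, 0.084, -0.095]
wrist_force: [0.4, -5.4, -0.9]
width: 0.298
```

The force is steady at 5.5 N with no motion, so the board is firmly against the stop. I'll retreat straight back, then lift.

>>> {"api": "step_arm", "payload": {"targets": [{"turn": [0,0,0],"travel": [0,0,-6],"claw": -0.4},{"turn": [0,0,0],"travel": [0,0,-12],"claw": -0.4},{"turn": [0,0,0],"travel": [0,0,-15],"claw": -0.4},{"turn": [0,0,0],"travel": [0,-30,0],"claw": -0.4},{"turn": [0,0,0],"travel": [0,-40,-10],"claw": -0.4},{"turn": [0,0,0],"travel": [0,-40,-40],"claw": -0.4},{"turn": [0,0,0],"travel": [0,-40,-40],"claw": -0.4},{"turn": [0,0,0],"travel": [0,0,-50],"claw": -0.4},{"turn": [0,0,0],"travel": [0,0,-40],"claw": -0.4},{"turn": [0,0,0],"travel": [0,0,0],"claw": -0.4},{"turn": [0,0,0],"travel": [0,0,0],"claw": -0.4}]}}

```text
t: 15.75
position: [0.503, -0.3733, 0.1933]
tcp_rot: [-1.568, 0.086, -0.096]
wrist_force: [-0.3, 1.1, -0.4]
width: 0.303
```

```bash
python3 - <<'E'
from nav import *
rel([0,-350,180])
im=arm.capture('side'); cv2.imwrite("pics/side9.png",im[:,:,::-1])
crop(cv2.imread('pics/side9.png'),(310,170,110,150),4,'side9a.png')
im=arm.capture('top'); cv2.imwrite("pics/top9.png",im[:,:,::-1])
crop(cv2.imread('pics/top9.png'),(315,150,100,75),8,'top9a.png')
E
```

```text
t 15.75 jig TCP mm [  -2.4 -372.1  193.3] Fjig [-0.4  1.  -0.4] w 0.3
travel tool mm [ 2.2 13.3 22.1] turn [-0.001 -0.004  0.006]
```

View pics/side9a.png

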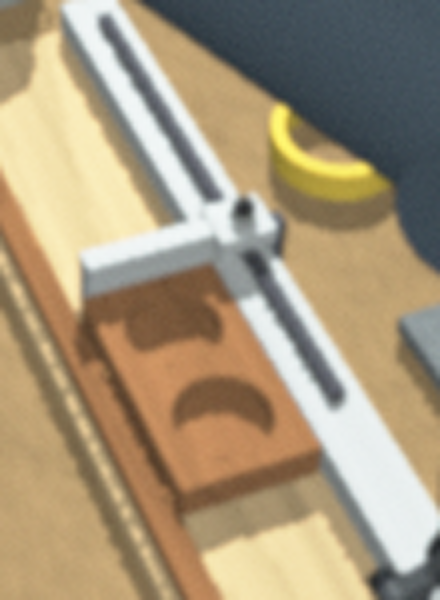

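View pics/top9a.png

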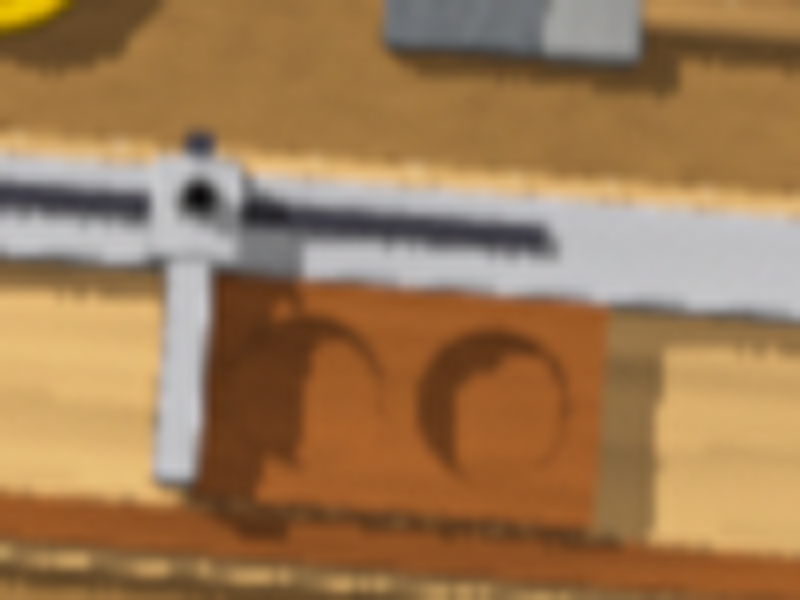

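View pics/top9.png

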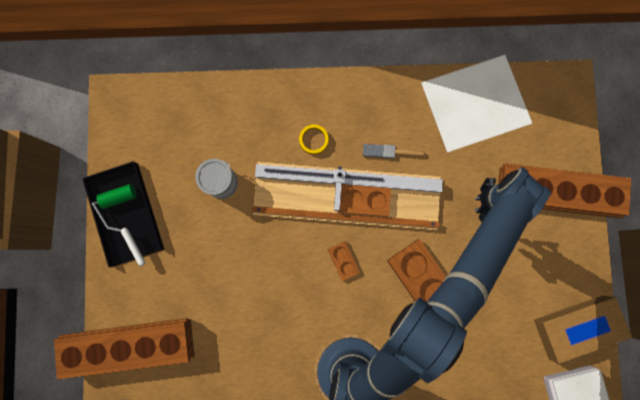

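```bash
python3 - <<'E'
from nav import *
a9=lambda u,v:((u+.5)/8-.5+315,(v+.5)/8-.5+150)
g=lambda u,v,z:np.round(inv(p,unproj('top',[a9(u,v)],z))[0]*1e3,1)
print('tail',g(607,308,.043),g(592,525,.043),'lug',g(200,140,.058),'carr',g(151,160,.068),g(244,165,.068),'knob',g(199,196,.08))
arm.finish_job(); print(arm.observe()['t'])
E
```

```text
tail [  44.2 -136.8] [ -43.  -136.7] lug [96.  30.9] carr [84.7 49.9] [85.7 13.2] knob [70.  30.4]
the job is handed in; nothing more can be done
the job is handed in; nothing more can be done
```

I pushed the stop into the notch, pushed the board up against it, backed the arm clear and handed the job in. My last reading before that was 15.75 s, against the 61 s limit.

**Stop:** I pushed it about 153 mm along the rail. The push force dipped from 8 N to 0 as the pin dropped, then climbed to about 9 N without the stop moving, below the roughly 15 N that would push it out.

**Board:** I pushed it about 72 mm until the force rose from about 1.5 N to a steady 5.5 N with no further motion.

**Last pictures, before hand-in:**
- **Stop position:** the carriage and knob are at about 30–31.5 mm to +y of the jig's origin. The lug level with the notch is at 30.9 mm, so they agree within measuring error.
- **Board position:** the tail is square to the lane at -136.8 mm. That puts the lead end at about 23 mm, against the stop face at about 22.5 mm.
- **Everything else:** the tin, tape and brush stand where they were, and the arm is clear of everything.

No check failed. The two cameras' separate jig fits differed by about 3 mm and 0.5°, so I used the combined fit and relied on the force readings for both contacts.

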